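# Close a two-piece plaster casting mould on its closing board

## Robot

A 6-joint arm with a two-finger parallel gripper is mounted at the origin on a cart in front of the work surface, level with it; the furniture and walls round the work are solid. World frame = base frame: x ahead of the robot, y to its left, z up, the work surface at z = 0. Lengths are in m, angles in rad, forces in N, time in s.
With the tool pointing down it reaches from about 0.325 to 0.9 m from the base axis. Payload 6.1 kg.
Tool frame: the origin (TCP) lies midway between the tips of the shut fingers; the grasp point (between the pads) lies 19 mm behind it; z points along the fingers, y is the line along which they close (so a half turn about z gives the same grasp; the last joint's range is limited). The gripper opens to 85 mm and grips with 20 to 120 N. Pads are 22 mm wide; open, the fingers measure 114 mm over their backs; the gripper's body (76 mm by 85 mm) begins 54 mm behind the grasp point. The pads swing forward as they close: fully open they stand 13 mm farther back than shut.
Start: joints at [0.994, 0.22, 1.526, -0, 1.395, -0.126], TCP at [0.272, 0.563, 0.231] pointing down, gripper open.
Joint ranges: [-2.98, 2.98], [-0.91, 2.08], [0.09, 2.57], [-1.24, 4.39], [0.2, 2.65], [-2.68, 2.68]. Speed limits (rad/s): [2.57, 2.57, 3.01, 3.14, 3.14, 3.14].

## Interface

Orientations are given as [roll, pitch, yaw] about the fixed x, y, z axes, in that order (R = Rz(yaw) Ry(pitch) Rx(roll)).
In Python, from plant import env, hand, kinematics, monitor, eyes, workorder gives the robot as it stands. The module is installed in compiled form; this text tells all that it offers. Calls block until the motion is done:
- env.goto(position, orientation): joint-space move of the TCP to a pose.
- env.move_straight(position, feed=0.15, rotation=None): straight line of the TCP; rotation=None keeps the orientation; feed is the mean speed in m/s.
- env.set_joints(angles): joint-space move.
- hand.let_go() and hand.grasp(effort=None): open the fingers fully, or close them until they stop; effort is the grip in N (None keeps the last).
- env.dwell(seconds).
- kinematics.solve_ik(position, orientation): joint angles nearest the present ones, or None.
- monitor.sense(): the state.
- eyes.get_image(name): name is "side" or "top" or "wrist"; returns a dict with "image" (384x512x3 uint8, red, green, blue), "depth" (384x512 float32, m along the optical axis (not along the pixel's ray), 0 where there is no reading), "intrinsics" (3x3 intrinsics, pixels), "eye" and "rotation" of the camera in the world. Camera axes: x right, y down, z forward; pixel columns grow to the right and rows downward; lengths in m; the calibration is good to about 2 mm. The wrist camera is an equidistant fisheye: a pixel r from the principal point sees the ray r / f radians off the axis. A picture is of the moment at which its call begins.
A pose or a line that the arm cannot do raises env.PlanningError and nothing moves.
- workorder.finish_job(): hands the job in; it is judged then, once.
The state is a dict: "time_s": time; "q": joint angles; "dq": joint speeds; "effort": joint torques, N m; "ee_pos": TCP position; "orientation": TCP orientation; "wrist_force": force on the tool from outside, world axes, zero at the start; "wrist_torque": the same for the moment, N m; "opening": opening from 0.0 (shut) to 1.0 (fully open); "finger_force": force on a finger pad.
Only numpy, scipy, OpenCV 4.12 (cv2) and the standard library are available. Lean on these libraries where they do the work, as an engineer would, in place of code of your own. Each camera call takes 0.05 s, during which the arm holds its last target. There are 200 camera calls.

## Task

Close the two-piece plaster casting mould that stands open on the wooden closing board, only by pushing with the fingertips or the outside of the fingers: push the loose half sideways against the side fence so that it stands square and in line with its mate, then push it gently along the fence until its natches sit in the sockets and the two parting faces meet with no gap, the other half still in the corner of the fences. Do not lift or tip either half, and leave the plaster plug, cup, tub and wooden rib where they are.

Things in the scene. Friction and masses are not known exactly. Their poses are not given: they have to be found in the camera images.
- closing_board: fixed plywood board, 360 (its x) x 300 (y) x 12 mm thick, lying on the table, turned at most 0.4 rad. Origin: centre of its underside; x points from the open front edge (near the robot) to the back fence, y to the side fence on the left, z up. The halves stand on its top, z = 12 mm. The front and the right side are open.
- side_fence (a point): point on the inner face of the side fence, a wooden batten 22 mm wide, 28 mm high above the board, along the board's left edge. The inner face is the plane y = +128 mm of the board's frame; it runs along the board's x. A half pushed onto it while clearly turned can bind by its corner; two spread fingertips on a face square it first.
- back_fence (a point): point on the inner face of the back fence, the same kind of batten along the board's far edge. The inner face is the plane x = +158 mm of the board's frame.
- loose_half: loose half of the mould: white plaster block 90 (x) x 150 (y) x 76 mm high, 0.64 to 1 kg, on the board nearer the robot, off the fences, turned up to 0.3 rad to the board. Origin: centre of the block's underside; x points out of its parting face to the other half, z up. Closed and against the fence its origin is at x = 22.5, y = 52.5 mm in the board's frame.
- natch_face (a point): centre of the loose half's parting face (its x = +45 mm, z = 38 mm): half of a bulb-vase cavity, open at the top, and three conical natches standing out 9 mm, base diameter 18, tip 11 mm, at (y, z) = (-58, 22), (58, 22), (-58, 56) mm in its frame.
- rear_face (a point): centre of the loose half's rear face (its x = -45 mm, z = 38 mm). This face and the sides at y = +75 and -75 mm are flat, with a 4 mm bevel between them. The half slides on the board with 3 to 8 N and does not tip if pushed below mid-height.
- seated_half: the other half, also loose: plaster block 90 x 150 x 76 mm, 0.64 to 1 kg, already in the corner of the fences, rear to the back fence, a side to the side fence (origin at x = 112.5, y = 52.5 mm in the board's frame). Origin: centre of its underside; its x points out of its parting face, towards the robot, against the board's x. Closed: the halves' origins are 90 mm apart.
- socket_face (a point): centre of the seated half's parting face (its x = +45 mm, z = 38 mm): the other half of the cavity and three conical sockets, mouth diameter 21 mm, 10.5 mm deep, taking the natches with 1.5 mm play all round; natches up to about 3 mm off are drawn in. With both halves against the side fence, natches and sockets are in line.
- natch_plug: bystander: a plaster plug, 30 x 30 x 28 mm, that stands on the board to the right of the seated half. Origin: centre of its underside. Leave it.
- bisque_cup: bystander: an unglazed cup, 68 mm wide, 62 mm high, on the table to the right of the board. Origin: centre of its underside. Leave it.
- slip_tub: bystander: a white plastic tub, 88 mm wide, 66 mm high, on the table to the right of the board, farther away. Origin: centre of its underside. Leave it.
- wooden_rib: bystander: a flat wooden throwing rib, 55 x 99 x 6 mm, on the table to the left of the board. Origin: centre of its underside. Leave it.
There are look-alikes about, which are no part of the job. Leave any green look-alike of the loose_half alone.

How it is judged:
By the outcome, as a careful person would: the job done as asked, in the order asked, and still so for the second after the job is handed in, with the robot touching nothing.
It also fails if it takes over 61 s, if anything falls off the work surface, if the arm or the gripper's body presses on something with over 40 N, if the wrist force passes 120 N, or if a joint passes its speed limit or range.

## Working session

There is one attempt and no reset: what is moved stays moved. The work goes in short steps, each a Python script; the robot and the scene stay as the last script left them, time stands still between calls to the robot, and variables do not carry over. Pictures are saved under pics/ and viewed, at most 10 in all, crops included, and the job is handed in when it is done.

```bash
mkdir -p pics
cat > h.py <<'E'
import numpy as np, cv2
from plant import env, hand, kinematics, monitor, eyes, workorder
def cloud(c):
    K=np.array(c["intrinsics"]); d=c["depth"]; v,u=np.mgrid[:d.shape[0],:d.shape[1]]
    p=np.stack([(u-K[0,2])/K[0,0]*d,(v-K[1,2])/K[1,1]*d,d],-1)
    return p@np.array(c["rotation"]).T+np.array(c["eye"])
def save(img,n): cv2.imwrite("pics/"+n,cv2.cvtColor(img,cv2.COLOR_RGB2BGR))
E
python3 - <<'E'
from h import *
t=eyes.get_image("top"); s=eyes.get_image("side")
for n,c in(("top",t),("side",s)):
    print(n,c["eye"],np.round(c["rotation"],3).tolist(),np.round(c["intrinsics"],1).tolist())
    np.savez(n+".npz",**c)
save(np.vstack([t["image"]]),"top0.png"); save(s["image"],"side0.png")
print(monitor.sense())
E
```

```text
top [ 0.50224007 -0.07142721  1.31680752] [-3.067, -0.015, -1.593] [[497.4, 0.0, 255.9], [0.0, 497.4, 191.2], [0.0, 0.0, 1.0]]
side [ 0.36781397 -1.14128592  0.90826906] [-2.213, -0.01, -0.229] [[454.3, 0.0, 260.6], [0.0, 454.3, 191.0], [0.0, 0.0, 1.0]]
{'time_s': 0.1, 'q': array([ 9.93937581e-01,  2.21143339e-01,  1.52746869e+00,  2.59439684e-05,
        1.39472010e+00, -1.26076923e-01]), 'dq': array([ 0.00036861, -0.00115366, -0.00303769,  0.00068811,  0.00146265,
       -0.00101393]), 'effort': array([ 5.35350628e-04, -4.98244107e+01, -3.90544724e+01, -1.28897000e-04,
        5.67961251e-03, -5.50466484e-05]), 'ee_pos': array([0.2719818 , 0.56212281, 0.2303259 ]), 'orientation': array([-3.13987019e+00, -2.44060172e-04,  2.69080605e+00]), 'wrist_force': array([-0.30899601, -0.50803596,  0.03027254]), 'wrist_torque': array([ 0.02763642, -0.01619108, -0.04724217]), 'finger_force': 0.0, 'opening': 1.000180465175588}
```

View pics/top0.png

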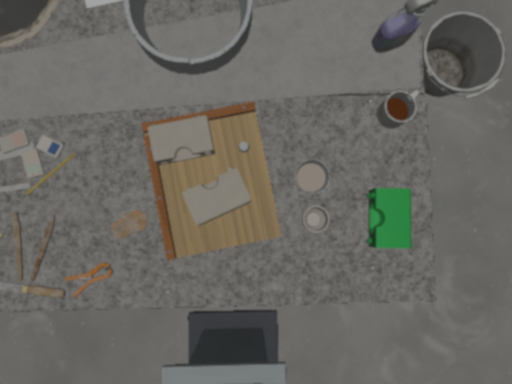

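View pics/side0.png

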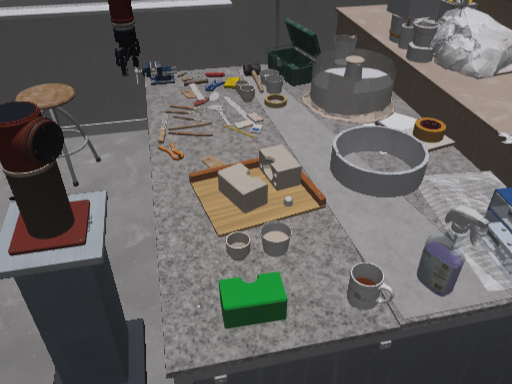

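The pictures show the loose half at top (216,196), tilted on the board. The seated half is in the fence corner at (181,140), and the plug is at (243,146). Candidates for the loose half are the plaster block at (216,196), the seated half at (181,140) and the green look-alike at (392,218). I choose (216,196): white plaster, off the fences and nearer the robot.

```bash
cat >> h.py <<'E'
from scipy.spatial.transform import Rotation as Rn
def Rc(c): 
    r=np.array(c["rotation"]); return r if r.ndim==2 else Rn.from_euler("xyz",r).as_matrix()
def cloud(c):
    K=np.array(c["intrinsics"]); d=c["depth"]; v,u=np.mgrid[:d.shape[0],:d.shape[1]]
    p=np.stack([(u-K[0,2])/K[0,0]*d,(v-K[1,2])/K[1,1]*d,d],-1)
    return p@Rc(c).T+np.array(c["eye"])
def ray(c,uv,z):
    K=np.array(c["intrinsics"]); uv=np.asarray(uv,float).reshape(-1,2)
    d=np.c_[(uv-K[[0,1],[2,2]])/K[[0,1],[0,1]],np.ones(len(uv))]@Rc(c).T; e=np.array(c["eye"])
    return (e+d*((z-e[2])/d[:,2])[:,None])[:,:2]
def blobs(c,lo,hi,x=(0.3,0.85),y=(-0.25,0.35),amin=60):
    P=cloud(c); m=((P[...,2]>lo)&(P[...,2]<hi)&(P[...,0]>x[0])&(P[...,0]<x[1])&(P[...,1]>y[0])&(P[...,1]<y[1])).astype(np.uint8)
    n,l,st,ce=cv2.connectedComponentsWithStats(m)
    return [(l==i,np.median(P[l==i][:,2]),ce[i],st[i,4]) for i in range(1,n) if st[i,4]>amin]
E
python3 - <<'E'
from h import *
t=dict(np.load("top.npz"))
P=cloud(t)
print("table",np.median(P[270:300,300:360,2]),"board",np.median(P[160:230,255:262,2]))
for lo,hi in((0.075,0.1),(0.03,0.05),(0.005,0.03)):
  for m,z,ce,a in blobs(t,lo,hi):
    uv=np.argwhere(m)[:,::-1].astype(np.float64); w=ray(t,uv,z)
    r=cv2.minAreaRect((w*1000).astype(np.float32))
    print(lo,np.round(ce),a,round(float(z),4),"c",np.round(r[0],1),"size",np.round(r[1],1),"ang",round(r[2],2))
save(cv2.resize(t["image"][90:270,130:300],None,fx=3.3,fy=3.3,interpolation=cv2.INTER_CUBIC),"crop0.png")
E
```

```text
table -0.001094352943515231 board 0.012190297910165127
0.075 [179. 138.] 2084 0.0879 c [729.1  95.2] size [ 91.3 150.5] ang 10.14
0.075 [216. 197.] 2116 0.0879 c [583.1   7.8] size [ 93.1 150. ] ang 23.51
0.03 [206. 114.] 748 0.0401 c [794.4  53.7] size [ 24.4 299. ] ang 9.96
0.03 [159. 202.] 1048 0.0397 c [588.5 153.1] size [325.4  30.9] ang 10.22
0.03 [243. 146.] 74 0.0375 c [715.2 -61.8] size [23.4 23.3] ang 25.21
0.03 [307. 177.] 471 0.0338 c [ 632.3 -224.2] size [80.8 53.5] ang 0.24
0.005 [121. 107.] 61 0.0064 c [835.8 265.2] size [55.6 29.8] ang 88.93
0.005 [221. 189.] 9713 0.0123 c [621.5  12.3] size [345.5 283.1] ang 10.2
0.005 [311. 219.] 177 0.012 c [ 522.1 -233.9] size [58.  33.1] ang 1.08
0.005 [129. 224.] 447 0.0072 c [520.5 239.8] size [51.8 97.4] ang 25.6
0.005 [ 98. 274.] 270 0.012 c [395.7 321.1] size [41.2 71.5] ang 19.55
```

View pics/crop0.png

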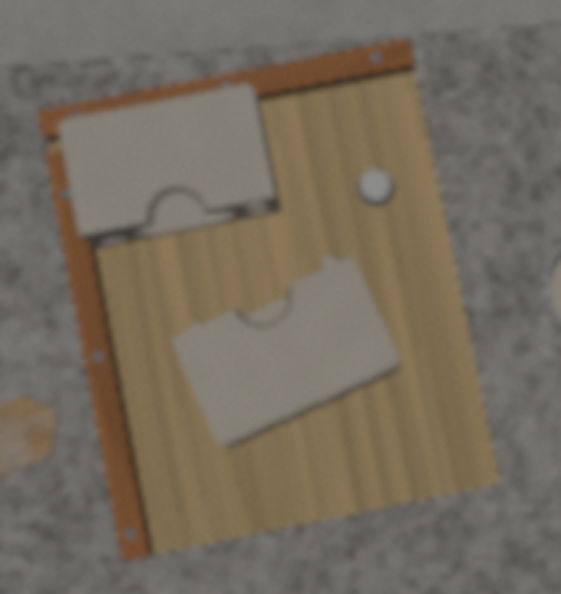

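The crop confirms the choice: the loose half is the tilted block at crop (285,350), with its natches toward the seated half at crop (165,160). Sizes and heights agree with the description. I'll square it first with spread fingertips on the rear face.

```bash
cat >> h.py <<'E'
A=np.radians(10.14); O=np.array([.6276,.0238]); RB=np.array([[np.cos(A),-np.sin(A)],[np.sin(A),np.cos(A)]])
def W(x,y,z): return [*(O+RB@np.array([x,y])/1000),z/1000]          # board mm -> world m
def B(p): return RB.T@(np.asarray(p)[:2]-O)*1000
def ori(push,tilt=.2): return [np.pi,-tilt,A+push]                   # tool leans back from push direction
def st(tag=""):
    s=monitor.sense(); f=s["wrist_force"]
    print(tag,"t",round(s["time_s"],2),"tcp",np.round(B(s["ee_pos"]),1),round(s["ee_pos"][2]*1000,1),"F",np.round(np.r_[RB.T@f[:2],f[2]],1),"M",np.round(s["wrist_torque"],2),flush=True)
def halves():
    t=eyes.get_image("top")
    for m,z,ce,a in blobs(t,.08,.097,amin=500):
        uv=np.argwhere(m)[:,::-1]; r=cv2.minAreaRect((ray(t,uv,z)*1000).astype(np.float32))
        print("half",np.round(B(np.array(r[0])/1000),1),np.round(r[1],1),"rel deg",round(r[2]-np.degrees(A),2),"z",round(float(z),4),a)
    return t
E
python3 - <<'E'
from h import *
env.goto(W(-150,-8,150),ori(0)); st()
env.move_straight(W(-150,-8,22),feed=.12); st("down")
env.move_straight(W(-116,-8,22),feed=.08); st("near")
for x in (-106,-98,-91,-85): env.move_straight(W(x,-8,22),feed=.04); st()
env.move_straight(W(-110,-8,22),feed=.1)
env.move_straight(W(-150,-8,130),feed=.2)
t=halves(); st(); save(t["image"][80:280,120:320],"t1.png")
E
```

```text
t 2.3 tcp [-149.6   -7.5] 150.2 F [0.5 0.8 0. ] M [-0.06  0.11 -0.03]
down t 3.52 tcp [-149.3   -8.3] 22.7 F [ 0.2  0.3 -0.8] M [-0.07  0.09 -0.04]
near t 4.09 tcp [-116.2   -7.8] 21.8 F [-0.9  0.5  1. ] M [ 0.03  0.07 -0.  ]
 t 4.49 tcp [-106.1   -7.9] 21.8 F [-0.8 -0.2 -0.3] M [-0.04  0.25  0.04]
 t 4.84 tcp [-97.6  -8.1] 22.1 F [-0.8  0.3  0.8] M [-0.05  0.2   0.05]
 t 5.17 tcp [-90.4  -8.1] 22.2 F [-0.6  0.2 -0.1] M [0.08 0.28 0.02]
 t 5.47 tcp [-84.5  -8.1] 22.2 F [-0.6  0.7  0.4] M [-0.01  0.16  0.08]
half [112.5  52.7] [ 91.4 149.9] rel deg 0.14 z 0.0881 2069
half [-30.  -13.4] [ 90.3 149.7] rel deg 2.64 z 0.0879 2088
 t 6.64 tcp [-150.4   -7.7] 128.8 F [-0.1 -0.3 -0.7] M [-0.02  0.09 -0.05]
```

Run:
```python
from h import *
env.move_straight(W(-110,-10,22),feed=.25)
env.move_straight(W(-92,-10,22),feed=.1)
env.move_straight(W(-77,-10,22),feed=.04); st("sq")
env.move_straight(W(-100,-10,22),feed=.1)
env.move_straight(W(-140,-30,120),feed=.2)
halves()
hand.grasp(20)
env.goto(W(-25,-145,120),ori(np.pi/2)); st()
h=halves()
```

```text
sq t 8.11 tcp [-76.9  -9.9] 21.8 F [-1.2  0.3 -0.1] M [0.06 0.25 0.09]
half [112.7  52.6] [ 90.7 150.1] rel deg -0.0 z 0.088 2061
half [-24.7 -14.9] [ 90.3 149.5] rel deg -0.04 z 0.088 2091
 t 11.5 tcp [ -25.2 -144.7] 120.0 F [-0.5  0.1 -0.1] M [-0.06 -0.02  0.01]
half [112.8  52.5] [ 91.3 150.4] rel deg 0.4 z 0.0881 2059
half [-24.2 -14.9] [ 91.3 149.5] rel deg -0.04 z 0.088 2088
```

Run:
```python
from h import *
env.move_straight(W(-27,-125,32),feed=.15)
env.move_straight(W(-27,-106,32),feed=.1); st("near")
env.move_straight(W(-27,-80,32),feed=.05); st()
halves()
env.move_straight(W(-27,-48,32),feed=.05); st()
t=halves(); save(cv2.resize(t["image"][90:270,130:300],None,fx=3.3,fy=3.3),"t2.png")
```

```text
near t 12.64 tcp [ -26.7 -105.2] 32.7 F [ 0.7  1.1 -0.2] M [-0.1  -0.   -0.02]
 t 13.31 tcp [-27.  -79.3] 32.0 F [ 0.4 -1.1  1.1] M [-0.12 -0.07  0.02]
half [112.9  52.4] [ 90.9 150.5] rel deg 0.27 z 0.088 2057
half [-24.4   6.9] [ 90.4 149.9] rel deg -0.31 z 0.0881 1846
 t 14.15 tcp [-27.  -47.2] 32.1 F [ 0.  -1.2  0.2] M [-0.06 -0.01 -0.05]
half [112.7  52.7] [ 90.9 149.9] rel deg 0.14 z 0.0882 2062
half [-22.3  40.3] [ 94.1 148.9] rel deg -0.04 z 0.088 1805
```

View pics/t2.png

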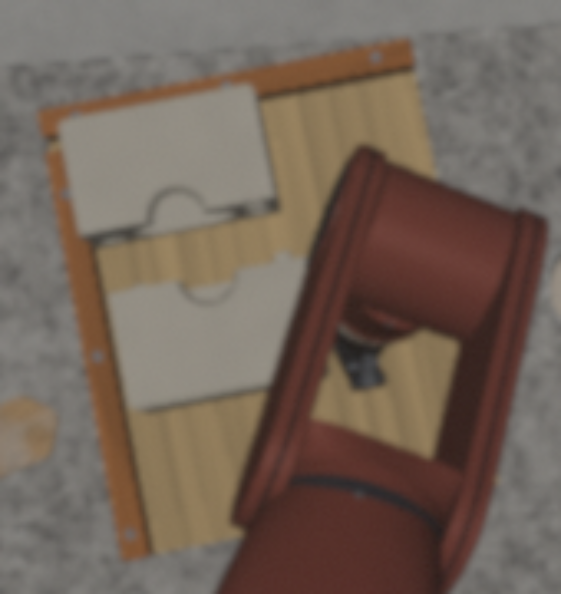

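The block is square, and a gap of about 12 mm to the fence remains (block's left edge at crop (112,330), fence inner edge at about (95,330)). Next I step onto the fence while watching the force.

Run:
```python
from h import *
env.move_straight(W(-27,-38,32),feed=.04); st()
for y in np.arange(-37,-30,1.):
    env.move_straight(W(-27,y,32),feed=.02); st()
    f=RB.T@monitor.sense()["wrist_force"][:2]
    if f[1]<-12: break
halves()
env.move_straight(W(-27,y-25,32),feed=.1)
env.move_straight(W(-60,-130,110),feed=.25)
hand.let_go()
env.goto(W(-155,40,110),ori(0)); st()
halves()
```

```text
t 14.6 tcp [-26.9 -37.6] 32.1 F [ 0.2 -1.2 -0.7] M [-0.21 -0.11 -0.01]
 t 14.85 tcp [-26.9 -37.2] 32.1 F [ 0.3 -3.1 -0.1] M [-0.44 -0.19 -0.03]
 t 15.1 tcp [-26.9 -36.3] 32.1 F [ 0.1 -3.3  0. ] M [-0.77 -0.17 -0.02]
 t 15.35 tcp [-26.9 -35.1] 32.1 F [ 0.9 -4.3  0.4] M [-0.78 -0.19  0.01]
 t 15.6 tcp [-26.9 -34. ] 32.1 F [-0.4 -4.   1.3] M [-0.69 -0.11 -0.08]
 t 15.85 tcp [-26.9 -33.4] 32.1 F [-0.5 -6.3  0.7] M [-0.97 -0.17  0.02]
 t 16.1 tcp [-26.6 -33.3] 32.2 F [ 1.2 -7.6  0.3] M [-1.39 -0.4  -0.06]
 t 16.35 tcp [-26.1 -33.1] 32.2 F [ 0.6 -9.7 -1.6] M [-1.74 -0.61 -0.07]
half [113.   52.4] [ 90.4 150.4] rel deg 0.14 z 0.0881 2067
half [-23.6  55.6] [ 90.3 144.1] rel deg -0.35 z 0.0881 1736
 t 19.82 tcp [-154.6   39.7] 110.3 F [-0.4  0.3  0.6] M [0.01 0.13 0.03]
half [112.7  52.4] [ 90.7 150.5] rel deg -0.0 z 0.088 2059
half [-23.7  52.5] [ 90.5 150.3] rel deg -0.27 z 0.0879 2108
```

It is against the fence in line with its mate (y = 52.5, square). Now I push it along the fence.

Run:
```python
from h import *
env.move_straight(W(-110,50,22),feed=.2)
env.move_straight(W(-82,50,22),feed=.1); st()
env.move_straight(W(-50,50,22),feed=.04); st()
halves()
env.move_straight(W(-37,50,22),feed=.03); st()
for x in np.arange(-36,-24,1.):
    env.move_straight(W(x,50,22),feed=.02); st()
    f=RB.T@monitor.sense()["wrist_force"][:2]
    if f[0]<-14: break
t=halves(); save(cv2.resize(t["image"][90:270,130:300],None,fx=3.3,fy=3.3),"t3.png")
```

```text
t 20.96 tcp [-81.7  49.8] 22.8 F [0.4 0.1 0.3] M [-0.01  0.04 -0.02]
 t 21.91 tcp [-50.4  50.1] 21.6 F [-1.9  0.3 -0.7] M [-0.11  0.53  0.04]
half [112.7  52.7] [ 90.9 150. ] rel deg 0.14 z 0.0881 2059
half [ 1.7 52.7] [ 90.5 150.3] rel deg -0.15 z 0.088 2035
 t 22.54 tcp [-36.4  49.9] 22.3 F [-1.7  0.5 -0.6] M [-0.01  0.24  0.02]
 t 22.79 tcp [-36.1  49.9] 22.2 F [-4.   0.1  1.5] M [-0.1   0.62 -0.06]
 t 23.04 tcp [-35.1  50. ] 22.1 F [-5.  -0.7  3.2] M [-0.17  0.67  0.01]
 t 23.29 tcp [-34.  50.] 22.0 F [-4.9 -0.   1.5] M [-0.19  0.74  0.06]
 t 23.54 tcp [-33.  50.] 22.0 F [-4.7 -0.4  1.5] M [-0.05  0.68  0.08]
 t 23.79 tcp [-32.  50.] 21.9 F [-4.3  0.6  1.4] M [-0.07  0.64 -0.02]
 t 24.04 tcp [-31.  50.] 21.9 F [-2.9 -0.2  0.7] M [-0.08  0.61  0.05]
 t 24.29 tcp [-30.  50.] 21.9 F [-3.9 -0.1  1. ] M [-0.09  0.65  0.02]
 t 24.54 tcp [-29.  50.] 21.9 F [-4.1 -0.5  0.6] M [-0.04  0.61  0.07]
 t 24.79 tcp [-28.2  50. ] 21.9 F [-5.5  0.2  2. ] M [-0.14  0.77  0.09]
 t 25.04 tcp [-28.  50.] 21.8 F [-9.  -1.2  5.2] M [-0.27  1.24  0.03]
 t 25.29 tcp [-27.7  50.1] 21.6 F [-11.3  -1.1   7.5] M [-0.29  1.52  0.02]
 t 25.54 tcp [-27.7  50.1] 21.3 F [-15.8   0.5  10.2] M [-0.46  2.06  0.07]
half [68.6 52.6] [179.8 150.3] rel deg -0.0 z 0.0881 4018
```

View pics/t3.png

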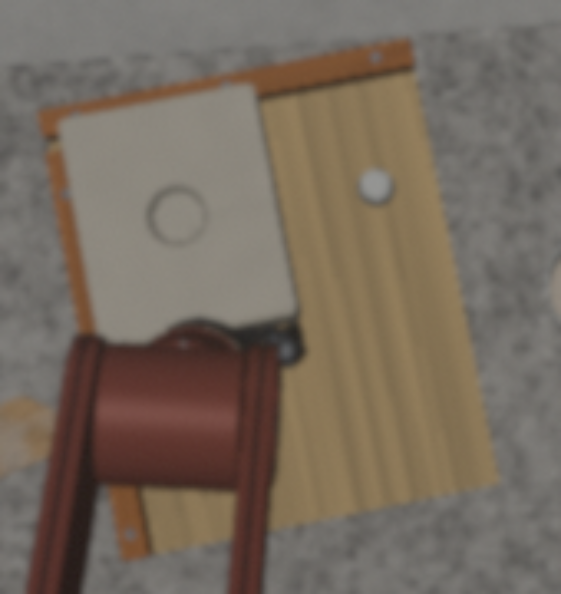

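The two halves form one 180 x 150 mm block with no visible seam and a full cavity ring at crop (177,215). I'll back off, check unobstructed, and hand in.

Run:
```python
from h import *
env.move_straight(W(-60,50,22),feed=.06)
env.move_straight(W(-155,40,130),feed=.2); st()
t=halves(); s=eyes.get_image("side")
save(np.hstack([cv2.resize(t["image"][90:270,130:300],(400,424)),cv2.resize(s["image"][130:250,180:340],(400,424*300//424))[:424] if 0 else cv2.resize(s["image"][130:250,200:320],(400,424))]),"t4.png")
```

```text
t 27.2 tcp [-154.8   40. ] 129.7 F [ 0.7  0.2 -0.6] M [ 0.02  0.12 -0.01]
half [68.6 52.6] [179.8 150.3] rel deg -0.04 z 0.088 4125
```

View pics/t4.png

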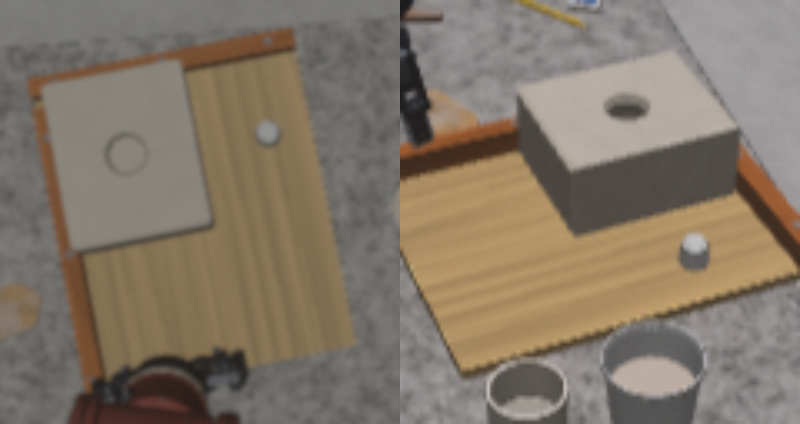

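Both views show the mould closed with no seam in the corner of the fences; the plug at (267,132), the cup, tub and rib are where they were, and the gripper is clear.

```bash
python3 -c "
from h import *
print(workorder.finish_job())"
```

```text
the job is handed in; nothing more can be done
None
```

The mould is closed and handed in at about 27 s of the 61 s allowed: the two halves measure 179.8 x 150.3 mm together, square in the fence corner with no visible gap, and the plug, cup, tub and rib were not touched.

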